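# Set up a brass blank for doming

## Robot

A 6-joint arm with a two-finger parallel gripper is mounted at the origin on the work surface. World frame = base frame: x ahead of the robot, y to its left, z up, the work surface at z = 0. Lengths are in mm, angles in rad, forces in N, time in s.
With the tool pointing down it reaches from about 425 to 950 mm from the base axis. Payload 3.5 kg.
Tool frame: the origin (TCP) lies at the centre of the arm's flange, where the gripper is bolted on; the fingertips stand arm.tips_ahead ahead of it and the grasp point (between the pads) lies 155 mm ahead of it (arm.tips_ahead is the distance from the TCP to the fingertips, in mm); z points along the fingers, y is the line along which they close (so a half turn about z gives the same grasp; the last joint's range is limited). The gripper opens to 85 mm and grips with 20 to 120 N. Pads are 22 mm wide; open, the fingers measure 114 mm over their backs; the gripper's body (76 mm by 85 mm) begins 54 mm behind the grasp point. The pads swing forward as they close: fully open they stand 13 mm farther back than shut.
Start: joints at [1.152, 0.286, 1.577, -0, 1.279, -0.15], TCP at [179.227, 650.758, 404.725] pointing down, gripper open.
Joint ranges: [-2.77, 2.77], [-0.9, 2.22], [0.21, 2.48], [-1.53, 4.67], [0.24, 2.81], [-2.84, 2.84]. Speed limits (rad/s): [2.79, 2.79, 3.14, 3.14, 3.14, 3.14].

## Interface

Orientations are given as a unit quaternion [x, y, z, w].
In Python, from bench import arm gives the robot as it stands. The module is installed in compiled form; this text tells all that it offers.
- The arm moves only by the shell command python3 -m jog 'ROWS' [FORCE]. ROWS is JSON, a list of rows, each a list of 7 numbers: the finger opening in cm, from 0 to 8.54, then the shift along the tool's x, y, z in cm, then the turn, a rotation vector about the tool's x, y, z in rad. A call has 1 to 12 rows; each row is the pose to reach, as a shift and turn from the pose commanded when the call began, along the tool's axes at that moment; what a row does not reach only later rows make up. A row lasts 1/12 s, in which the tool goes at most 41.7 mm and 7.16 degrees, less where a joint would pass 70% of its speed; a pose out of reach is approached as far as the arm can. A call with a gripper value outside its range is refused whole. The fingers move at their own pace and stop on an object; FORCE is the grip in N (left out, the last holds). Time passes only in rows, so rows that repeat a pose let the fingers close. It gives the time, the measured TCP pose, the force, the opening and the grip force at its end, in the units of the state.
- arm.observe(): the state, without advancing time (a new reading comes with each control period).
- arm.grab_frame(name): name is "scene" or "top"; returns the picture (480x640x3 uint8, red, green, blue); there is no depth.
- arm.get_calibration(name): a dict with "mtx" (3x3 intrinsics, pixels), "xyz" and "orientation" of the camera in the world. Camera axes: x right, y down, z forward; pixel columns grow to the right and rows downward; lengths in mm; the calibration is good to about 2 mm. A picture is of the moment at which its call begins. get_calibration takes no time and is no camera call.
- arm.job_done(): hands the job in; it is judged then, once.
Trained networks look in the newest picture that a camera, given by its name, has taken for a name from the list of things; names that differ only in an ending like _2 or _b are one class to them, and where a whole thing is asked for, a point or a joint stands for the part that bears it (a point fixed in the world has none). Each returns a list of dicts, best first, with "conf" (0 to 1); they miss things now and then, are a little off and sometimes report something else, mostly with a low value. They report only what shows in the picture. A call takes as long as a camera call. They do not tell look-alikes from the thing itself.
- arm.silhouettes(camera, name): "mask" (480x640 bool, what is visible of it) and "position" ([column, row] in pixels, amid what is visible of it).
The state is a dict: "time": time; "qpos": joint angles; "qd": joint speeds; "tau": joint torques, N m; "ee_pos": TCP position; "orientation": TCP orientation; "force": force on the tool from outside, world axes, zero at the start; "wrist_torque": the same for the moment, N m; "gripper_width": finger opening in mm; "finger_force": force on a finger pad.
Only numpy, scipy, OpenCV 4.12 (cv2) and the standard library are available. Lean on these libraries where they do the work, as an engineer would, in place of code of your own. Each camera call takes 0.05 s, during which the arm holds its last target. There are 200 camera calls.

## Task

Set up the little anvil for doming: lay the white pad on the anvil, centred and square, then lay the brass blank on the pad, also centred and square, letting go of each only once it rests there. Then draw the red-sleeved punch out of its leaning rack, turn it upright with the round nose down and finish while holding it still, the nose some 3 cm above the middle of the blank, without it ever touching the brass, ready for the hammer. Leave the other punches and everything else on the bench where it is.

Things in the scene. Friction and masses are not known exactly. Their poses are not given: they have to be found in the camera images.
- anvil_top (a point): fixed steel bench anvil: a bright block 64 (x) by 32 (y) standing on a dark foot 100 by 80 by 12 thick. The point is the centre of the block's flat top, 45 above the bench; x along the block's long side, z up
- stand: fixed wooden stand for parts: light board 100 (x) by 200 (y) by 12 thick, with two dark blocks 60 (x) by 32 (y) at y = -60 and +60, tops 40 above the bench; the pad lies on one, the blank on the other (either way round), long sides along x. Origin: centre of the board's underside
- pad_center (a point): white hard nylon pad, loose, 66 (x) by 42 (y) by 8 thick, lying flat, overhanging its block by 5 on each long side. The point is its centre; z up. About 50 g
- blank_center (a point): brass blank, loose, 80 (x) by 54 (y) by 6 thick, lying flat, overhanging its block by 11 on each long side. The point is its centre; z up. About 200 g
- rack: fixed wooden punch rack: leaning slab 161 wide, 36 thick, between cheeks on a board 110 by 190; three square holes 20 wide, 60 deep, in a row along y at -56, 0, +56, their mouths 78 above the bench. The holes and the punches in them run upwards along (sin 40, 0, cos 40 degrees) in its frame; 90 of each punch stands out, resting on the lower wall, in any order. Origin: bench height, under the middle mouth
- ball_punch_mid (a point): the punch to use: steel rod 150 long, 14 in diameter, half-round nose, standing nose down in a rack hole and leaning with it; a thin red sleeve covers its upper half, head included. The point is its middle, 75 from the nose; z runs from nose to head. About 170 g, loose in its hole
- ball_punch_nose (a point): the lowest point of the red-sleeved punch's round nose, on its axis, 75 from the middle; same axes
- flat_punch_mid (a point): bystander: steel rod 150 long, 14 in diameter, half-round nose, standing nose down in a rack hole and leaning with it; a thin blue sleeve covers its upper half, head included. The point is its middle, 75 from the nose; z runs from nose to head
- oval_punch_mid (a point): bystander: steel rod 150 long, 14 in diameter, half-round nose, standing nose down in a rack hole and leaning with it; a thin black sleeve covers its upper half, head included. The point is its middle, 75 from the nose; z runs from nose to head
- jar: bystander: small pale jar with a white cap, 48 across, 60 high. Origin: centre of its underside
- dish: bystander: red-brown dish, 150 across, 30 high. Origin: centre of its underside
- cap: bystander: blue plastic cap, 52 across, 22 high. Origin: centre of its underside
- mallet: bystander: hammer with a wooden handle, 240 long, lying on the bench; the handle runs to -x of its origin
- offcut: bystander: block of pale wood, 130 by 60 by 50 high. Origin: centre of its underside
There are look-alikes about, which are no part of the job. What is meant by the part that bears blank_center is not green or turquoise, and is the smaller of those in its own colour.

How it is judged:
By the outcome, as a careful person would: the job done as asked, in the order asked, and still so for the second after the job is handed in, while the arm keeps its last pose, push and grip.
It also fails if it takes over 72 s, if anything falls off the work surface, if the arm or the gripper's body presses on something with over 40 N, if the wrist force passes 120 N, or if a joint passes its speed limit or range.

## Working session

There is one attempt and no reset: what is moved stays moved. The work goes in short steps, Python scripts to look and compute and a shell command to move; the robot and the scene stay as the last step left them, time stands still between calls to the robot, and variables do not carry over. Pictures are saved under pics/ and viewed, at most 10 in all, crops included, and the job is handed in when it is done.

```bash
mkdir -p pics; python3 - <<'E'
from bench import arm
import cv2,numpy as np
for n in("scene","top"):
    f=arm.grab_frame(n); cv2.imwrite(f"pics/{n}0.png",f[:,:,::-1])
    c=arm.get_calibration(n); print(n,c)
    for t in("anvil_top","stand","pad_center","blank_center","rack","ball_punch_mid","flat_punch_mid","oval_punch_mid"):
        try: print(t,[(np.round(d["position"]).tolist(),round(d["conf"],2),int(d["mask"].sum())) for d in arm.silhouettes(n,t)])
        except Exception as e: print(t,e)
print(arm.observe(),arm.tips_ahead)
E
```

```text
scene {'mtx': array([[472.16399756,   0.        , 313.57513576],
       [  0.        , 472.16399756, 246.94691002],
       [  0.        ,   0.        ,   1.        ]]), 'xyz': array([1292.22061409,  479.28729657,  902.51916623]), 'orientation': array([ 0.42168158,  0.81055431, -0.36354311, -0.18172168])}
anvil_top [([341.0, 270.0], 0.76, 903)]
stand [([257.0, 230.0], 0.6, 1250), ([431.0, 289.0], 0.16, 63)]
pad_center [([239.0, 215.0], 0.66, 237)]
blank_center [([331.0, 216.0], 0.96, 511), ([277.0, 224.0], 0.92, 355), ([294.0, 190.0], 0.6, 283), ([180.0, 246.0], 0.59, 652), ([454.0, 297.0], 0.49, 52)]
rack [([431.0, 305.0], 0.78, 3092), ([239.0, 216.0], 0.25, 227)]
ball_punch_mid [([428.0, 290.0], 0.54, 50)]
flat_punch_mid [([402.0, 282.0], 0.59, 61)]
oval_punch_mid [([453.0, 296.0], 0.44, 47)]
top {'mtx': array([[462.49385655,   0.        , 320.53560871],
       [  0.        , 462.49385655, 244.67797404],
       [  0.        ,   0.        ,   1.        ]]), 'xyz': array([ 363.88410948,  -50.22591571, 1025.90808474]), 'orientation': array([ 0.73358734, -0.67156507,  0.06934209, -0.077
[... 569 characters left out ...]
 array([ 1.15200784e+00,  2.86271595e-01,  1.57668961e+00, -5.55779704e-06,
        1.27861090e+00, -1.49996253e-01]), 'qd': array([ 5.78391940e-04,  4.43066760e-05,  2.10099871e-03, -5.75359229e-04,
       -1.62394741e-04,  7.81940517e-05]), 'tau': array([ 3.52543721e-04, -4.05962276e+01, -2.92944682e+01, -1.60468071e-04,
        4.56050675e-04, -2.86143994e-06]), 'ee_pos': array([179.22091087, 650.75638813, 404.74945546]), 'orientation': array([1.33991103e-01, 9.90982535e-01, 9.11298395e-06, 5.43636275e-06]), 'force': array([-0.30393417, -0.2558924 , -1.17487726]), 'wrist_torque': array([ 0.02255343,  0.04415521, -0.00012091]), 'finger_force': 0.0, 'gripper_width': 85.52001815701713} 173.4
```

View pics/scene0.png

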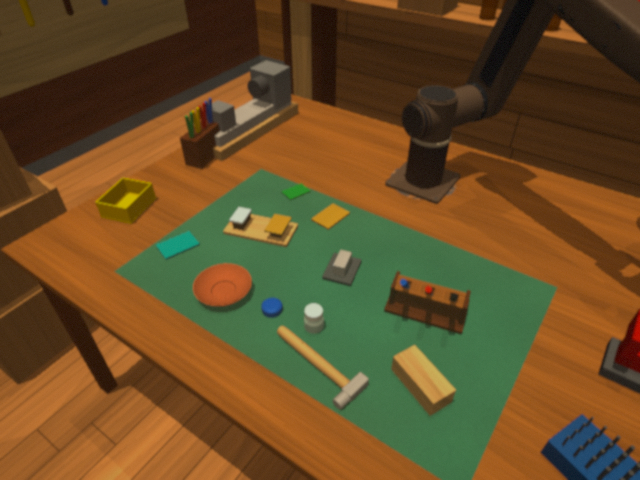

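View pics/top0.png

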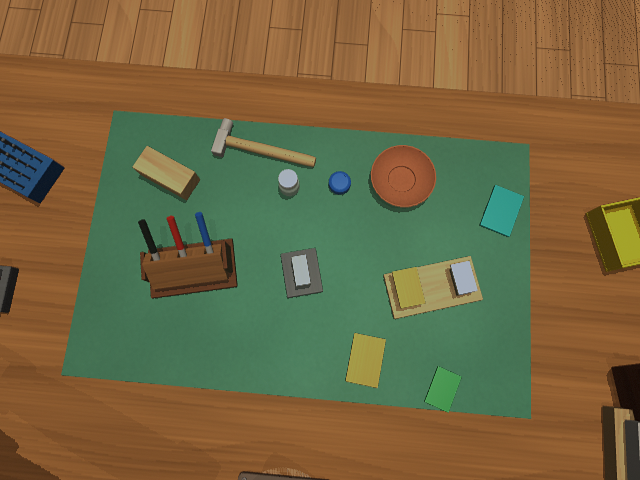

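The scene shows the stand (blank at about (408,287) top view, pad at (464,277)), the anvil at (302,271), and the rack with the red punch in the middle hole (head about (172,218)). The loose brass sheet at (367,360) is larger, so it is the look-alike.

```bash
cat > h.py <<'E'
from bench import arm
import cv2,numpy as np
from scipy.spatial.transform import Rotation as R
from scipy.optimize import minimize
def cam(n):
    c=arm.get_calibration(n); return c["mtx"],np.array(c["xyz"]),R.from_quat(c["orientation"]).as_matrix()
def proj(n,P):
    K,t,M=cam(n); q=(np.atleast_2d(P)-t)@M@K.T; return q[:,:2]/q[:,2:]
def ray(n,p):
    K,t,M=cam(n); d=M@np.linalg.solve(K,[p[0],p[1],1]); return t,d/np.linalg.norm(d)
def onz(n,p,z):
    t,d=ray(n,p); return t+d*(z-t[2])/d[2]
def tri(ps,pt):
    a,u=ray("scene",ps); b,v=ray("top",pt)
    s=np.linalg.lstsq(np.c_[u,-v],b-a,rcond=None)[0]; A=a+s[0]*u;B=b+s[1]*v
    return (A+B)/2,np.linalg.norm(A-B)
def box(c,yaw,dx,dy,h):  # c = centre of the top face
    s=np.array([[i*dx/2,j*dy/2,k] for i in(-1,1) for j in(-1,1) for k in(0,-h)])
    return s@R.from_euler("z",yaw).as_matrix().T+c
def render(n,P,S=8):
    im=np.zeros((480,640),np.uint8); h=cv2.convexHull(proj(n,P).astype(np.float32))[:,0]
    big=np.zeros((480,640),np.float32)
    cv2.fillConvexPoly(im,np.round(h*256).astype(np.int32),255,cv2.LINE_AA,8); return im/255.
def fitbox(masks,c,yaw,dims,z=True):
    def f(p):
        return sum(((render(n,box(p[:3],p[3]/50,*dims))-m)**2).sum() for n,m in masks.items())
    x0=np.r_[c,yaw*50]; best=None
    for st in(8,3):
        sim=np.vstack([x0]+[x0+st*e for e in np.eye(4)])
        r=minimize(f,x0,method="Nelder-Mead",options=dict(initial_simplex=sim,maxiter=250,xatol=.05,fatol=.1)); x0=r.x
    return x0[:3],x0[3]/50,r.fun
E
python3 - <<'E'
from h import *
F={n:arm.grab_frame(n) for n in("scene","top")}
def near(n,t,p): 
    L=arm.silhouettes(n,t); return min(L,key=lambda d:np.hypot(*(d["position"]-np.array(p))))
spec={"pad_center":((239,215),(464,277),(66,42,8)),"blank_center":((277,224),(409,287),(80,54,6)),
 "anvil_top":((341,265),(303,271),None),"stand":((257,230),(435,291),None),"rack":((431,305),(191,272),None),
 "ball_punch_mid":((428,290),(174,235),None),"flat_punch_mid":((402,282),(201,228),None),"oval_punch_mid":((453,296),(150,240),None)}
M={}
for t,(ps,pt,d) in spec.items():
    a,b=near("scene",t,ps),near("top",t,pt); M[t]=(a["mask"],b["mask"])
    X,e=tri(a["position"],b["position"]); print(t,X.round(1),round(e,1),a["position"],b["position"])
    r=cv2.minAreaRect(np.argwhere(b["mask"])[:,::-1].astype(np.float32)); 
    q=[onz("top",p,X[2])[:2] for p in cv2.boxPoints(r)]
    print("   edges",[(round(np.hypot(*(q[i+1]-q[i]))),round(np.degrees(np.arctan2(*(q[i+1]-q[i])[::-1])),1)) for i in(0,1)])
    if d:
        for y0 in(0,-.2,.2):
            print("   fit",[np.round(v,3) for v in fitbox({"scene":a["mask"],"top":b["mask"]},X,y0,d)])
out=[]
for n,k,(c0,c1,r0,r1) in(("top",1,(270,490,205,325)),("scene",0,(220,480,200,330))):
    im=cv2.resize(F[n][r0:r1,c0:c1,::-1],None,fx=3 if k==0 else 3.5,fy=3 if k==0 else 3.5,interpolation=cv2.INTER_CUBIC); f=3 if k==0 else 3.5
    out.append(im); cv2.imwrite(f"pics/c_{n}.png",im)
np.savez("m.npz",**{t:np.array(v) for t,v in M.items()})
w=min(o.shape[1] for o in out); s=np.vstack([o[:,:w] for o in out]); cv2.imwrite("pics/crop1.png",cv2.resize(s,None,fx=min(1,590/s.shape[0]),fy=min(1,590/s.shape[0])))
E
```

```text
pad_center [ 525.8 -344.7   38. ] 2.0 [239.5, 215.2] [464.5, 278.5]
   edges [(44, np.float64(-70.9)), (65, np.float64(-164.8))]
   fit [array([ 527.52 , -341.019,   45.551]), np.float64(0.294), np.float64(174.673)]
   fit [array([ 527.349, -341.28 ,   45.379]), np.float64(0.295), np.float64(174.196)]
   fit [array([ 527.076, -342.514,   43.96 ]), np.float64(0.259), np.float64(175.264)]
blank_center [ 496.1 -225.2   46.5] 1.5 [277.7, 222.3] [409.7, 286.5]
   edges [(54, np.float64(-70.9)), (81, np.float64(-163.4))]
   fit [array([ 495.798, -223.888,   43.232]), np.float64(0.29), np.float64(153.337)]
   fit [array([ 496.52 , -223.376,   44.616]), np.float64(0.302), np.float64(153.91)]
   fit [array([ 496.568, -223.652,   43.183]), np.float64(0.319), np.float64(153.782)]
anvil_top [510.8   8.2   1.4] 0.7 [342.4, 268.8] [301.4, 273.4]
   edges [(84, np.float64(-73.9)), (104, np.float64(-164.2))]
stand [ 500.5 -299.1  -20.2] 8.0 [257.6, 231.1] [435.1, 291.9]
   edges [(213, np.float64(-72.5)), (106, np.float64(-166.5))]
rack [496.8 253.3  -2.4] 0.6 [428.1, 305.8] [192.6, 270.2]
   edges [(216, np.float64(-77.6)), (115, np.float64(-165.8))]
ball_punch_mid [551.6 288.4 127.8] 56.4 [427.7, 291.0] [147.3, 236.8]
   edges [(15, np.float64(-60.3)), (84, np.float64(-148.7))]
flat_punch_mid [566.3 208.5 112. ] 9.3 [402.3, 283.5] [201.7, 230.7]
   edges [(15, np.float64(-67.4)), (86, np.float64(-156.0))]
oval_punch_mid [536.9 316.7 105.8] 5.0 [452.4, 297.6] [148.8, 240.4]
   edges [(18, np.float64(-61.8)), (91, np.float64(-150.0))]
```

View pics/crop1.png

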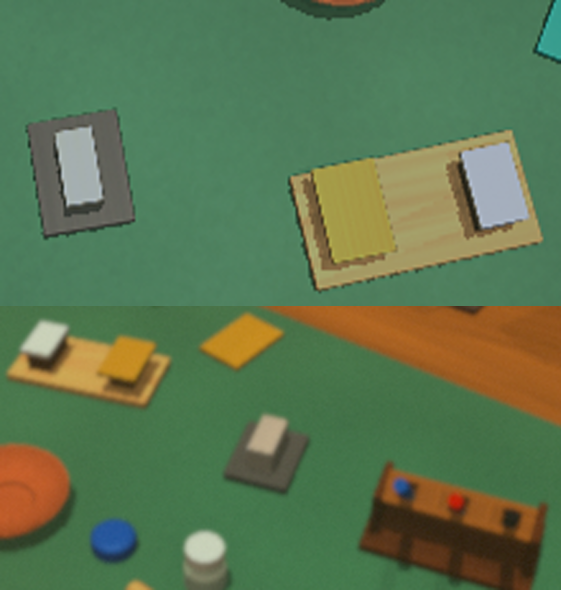

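The crop shows the anvil block, the blank and the pad clearly separated by colour. I'll refine the poses with colour segmentation and top-face fits, and get the punch axes the same way.

```bash
cat >> h.py <<'E'
def seg(im,p,thr,r=70):
    L=cv2.cvtColor(im,cv2.COLOR_RGB2LAB).astype(float); p=np.round(p).astype(int)
    c=np.median(L[p[1]-1:p[1]+2,p[0]-1:p[0]+2].reshape(-1,3),0)
    d=L-c; d[...,0]*=.6
    m=(np.linalg.norm(d,axis=2)<thr).astype(np.uint8)
    n,l=cv2.connectedComponents(m,connectivity=4); return l==l[p[1],p[0]]
def fittop(masks,c,yaw,dims,fixz=True):
    def f(p):
        P=np.r_[p[:2],c[2] if fixz else p[3]]
        return sum(((render(n,box(P,p[2]/50,*dims,0))-m)**2).sum() for n,m in masks.items())
    x0=np.r_[c[:2],yaw*50]; 
    if not fixz: x0=np.r_[x0,c[2]]
    for st in(8,3):
        sim=np.vstack([x0]+[x0+st*e for e in np.eye(len(x0))])
        r=minimize(f,x0,method="Nelder-Mead",options=dict(initial_simplex=sim,maxiter=300,xatol=.05,fatol=.1)); x0=r.x
    return x0[:2].round(1),round(x0[2]/50,3),(None if fixz else round(x0[3],1)),round(r.fun)
E
python3 - <<'E'
from h import *
F={n:arm.grab_frame(n) for n in("scene","top")}
for t,ps,pt,c,d in (("pad",(241,213),(463,277),(527,-341,48),(66,42)),("blank",(279,220),(408,287),(496,-224,46),(80,54)),("anvil",(343,257),(301,270),(510,8,45),(64,32))):
    m={"scene":seg(F["scene"],ps,28),"top":seg(F["top"],pt,28)}
    print(t,m["scene"].sum(),m["top"].sum(),"expect",[round(render(n,box(np.array(c,float),.27,*d,0)).sum()) for n in("scene","top")])
    print("  top",fittop({"top":m["top"]},c,.27,d)); print("  scene",fittop({"scene":m["scene"]},c,.27,d)); print("  both",fittop(m,c,.27,d,False))
# punches: hue masks
for t,g in(("red",lambda a:(a[...,0]>110)&(a[...,1]<60)&(a[...,2]<60)),("blue",lambda a:(a[...,2]>90)&(a[...,0]<70)&(a[...,1]<110))):
    for n,(c0,c1,r0,r1) in(("top",(130,240,190,270)),("scene",(380,480,270,320))):
        q=np.argwhere(g(F[n][r0:r1,c0:c1].astype(int)))[:,::-1]+[c0,r0]
        rc=cv2.minAreaRect(q.astype(np.float32)); print(t,n,len(q),q.mean(0).round(1),"rect",np.round(rc[0],1),np.round(rc[1],1),cv2.boxPoints(rc).round(1).tolist())
im=np.hstack([cv2.resize(F["top"][200:305,130:245],None,fx=4,fy=4,interpolation=2),cv2.resize(F["scene"][260:335,380:475],None,fx=3.6,fy=4*105/75,interpolation=2)])
cv2.imwrite("pics/rack.png",im[:,:,::-1])
E
```

```text
pad 199 602 expect [237, 678]
  top (array([ 526.5, -339.1]), np.float64(0.301), None, 54)
  scene (array([ 529.9, -338.8]), np.float64(0.29), None, 28)
  both (array([ 527.6, -340. ]), np.float64(0.293), np.float64(45.5), 80)
blank 1034 2984 expect [380, 1043]
  top (array([ 497.2, -273.6]), np.float64(0.205), None, 1909)
  scene (array([ 503.6, -224.6]), np.float64(0.251), None, 687)
  both (array([ 497.2, -231.5]), np.float64(0.208), np.float64(39.6), 2661)
anvil 211 423 expect [240, 504]
  top (array([513.2,   8.6]), np.float64(0.245), None, 59)
  scene (array([515.6,   7.9]), np.float64(0.263), None, 21)
  both (array([513.3,   7.9]), np.float64(0.255), np.float64(43.4), 82)
red top 195 [174.4 232.3] rect [174.4 232.7] [35.   6.6] [[166.39999389648438, 216.8000030517578], [172.6999969482422, 214.89999389648438], [182.5, 248.60000610351562], [176.10000610351562, 250.39999389648438]]
red scene 43 [428.2 289.3] rect [428.5 289. ] [6. 7.] [[425.0, 286.0], [432.0, 286.0], [432.0, 292.0], [425.0, 292.0]]
blue top 214 [202.1 228.2] rect [202.3 228.7] [35.9  6.6] [[194.3000030517578, 212.3000030517578], [200.60000610351562, 210.60000610351562], [210.3000030517578, 245.10000610351562], [204.0, 246.89999389648438]]
blue scene 28 [403.4 282.4] rect [403.5 282.5] [5. 5.] [[401.0, 280.0], [406.0, 280.0], [406.0, 285.0], [401.0, 285.0]]
```

View pics/rack.png

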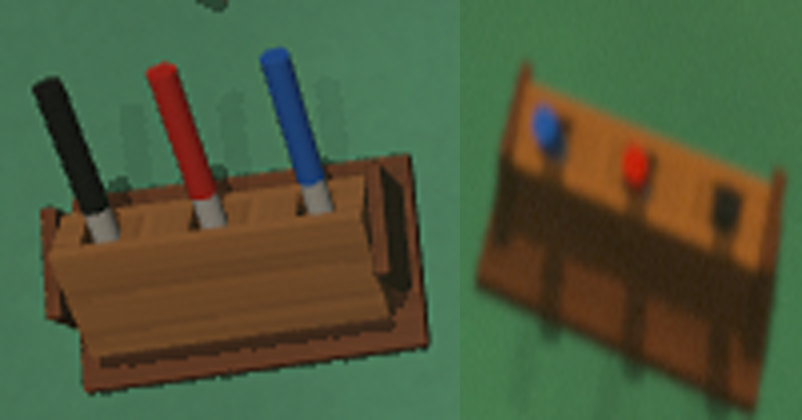

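Heights agree with the text (pad top ≈45.5, anvil ≈43.4, with a constant offset of about 2–3 mm between the cameras). The red punch is in the middle hole. I'll refine the blank, work out the punch line, then move to the pad.

```bash
cat >> h.py <<'E'
def tooldown(yaw): # tool y along object y, z down
    c,s=np.cos(yaw),np.sin(yaw); y=np.array([-s,c,0]); z=np.array([0,0,-1.]); return np.c_[np.cross(y,z),y,z]
def rows(*poses):
    o=arm.observe(); p0=np.array(o["ee_pos"]); M=R.from_quat(o["orientation"]).as_matrix()
    print("tcp",p0.round(1),"yaw(y)",round(np.arctan2(-M[0,1],M[1,1]),4),"tz",M[:,2].round(3),"q",np.round(o["qpos"],2),"t",round(o["time"],2),"F",np.round(o["force"],1),"w",round(o["gripper_width"],1),"f",round(o["finger_force"],1))
    for p,T in poses:
        d=M.T@(np.array(p)-p0)/10; r=R.from_matrix(M.T@T).as_rotvec(); print("  row",d.round(2),r.round(3),"n>=",int(np.ceil(max(np.linalg.norm(d)/4.17,np.linalg.norm(r)/.125))))
E
python3 - <<'E'
from h import *
z=np.load("m.npz"); m=z["blank_center"]
for k in("top","both"):
    ms={"top":m[1]} if k=="top" else {"scene":m[0],"top":m[1]}
    print(k,fittop(ms,(496,-224,46),.29,(80,54)))
F=arm.grab_frame("top"); h=cv2.cvtColor(F,cv2.COLOR_RGB2HSV)
print("blank hsv",h[287,408],"wood",h[283,436],h[300,440])
b=(abs(h[...,0].astype(int)-h[287,408][0])<=3)&(h[...,1]>h[287,408][1]-35)&(h[...,2]>120); b[:,:380]=0;b[:,440:]=0;b[:260]=0;b[320:]=0
n,l=cv2.connectedComponents(b.astype(np.uint8)); b=l==l[287,408]; print(b.sum(),fittop({"top":b},(496,-224,46),.29,(80,54)))
Y=.298; T=tooldown(Y); A=tooldown(.25)
rows(((520,100,400),T),((527,-339.3,270),T))
# punch axis fit: sleeve upper half; unknown rack origin (x,y) & yaw -> head top / sleeve end in top image
ht=proj("top",[[0,0,0]])
def f(p):
    x,y,w=p; u=np.array([np.sin(.698)*np.cos(w),np.sin(.698)*np.sin(w),np.cos(.698)]); o=np.array([x,y,78.])
    q=proj("top",[o+90*u,o+15*u]); return np.r_[q[0]-[170,217.3],q[1]-[179.2,248.9]]
from scipy.optimize import least_squares
r=least_squares(f,[520,250,.2]); print("mouth",r.x.round(2),r.fun.round(2))
x,y,w=r.x; u=np.array([np.sin(.698)*np.cos(w),np.sin(.698)*np.sin(w),np.cos(.698)]); print("scene head",proj("scene",[np.array([x,y,78])+90*u]))
E
```

```text
top (array([ 496.2, -222. ]), np.float64(0.295), None, 71)
both (array([ 496.6, -222.3]), np.float64(0.302), None, 102)
blank hsv [ 26 147 165] wood [ 22 105 165] [ 22 108 165]
931 (array([ 495.6, -223.2]), np.float64(0.289), None, 85)
tcp [179.2 650.8 404.7] yaw(y) -0.2688 tz [-0. -0. -1.] q [ 1.15  0.29  1.58  0.    1.28 -0.15] t 1.95 F [ 0.2 -0.7 -0.1] w 85.2 f 0.0
  row [-47.48 -44.05   0.47] [-0.    -0.    -0.567] n>= 16
  row [-59.82 -86.22  13.47] [-0.    -0.    -0.567] n>= 26
mouth [5.1906e+02 2.5894e+02 1.6000e-01] [ 0.06  0.9  -0.07 -0.93]
scene head [[428.84414169 286.43138324]]
```

```bash
python3 -m jog '[[6.2,-47.5,-44,0.5,0,0,-0.567],[6.2,-47.5,-44,0.5,0,0,-0.567],[6.2,-47.5,-44,0.5,0,0,-0.567],[6.2,-47.5,-44,0.5,0,0,-0.567],[6.2,-47.5,-44,0.5,0,0,-0.567],[6.2,-47.5,-44,0.5,0,0,-0.567],[6.2,-47.5,-44,0.5,0,0,-0.567],[6.2,-47.5,-44,0.5,0,0,-0.567],[6.2,-47.5,-44,0.5,0,0,-0.567],[6.2,-47.5,-44,0.5,0,0,-0.567],[6.2,-47.5,-44,0.5,0,0,-0.567],[6.2,-47.5,-44,0.5,0,0,-0.567]]' 30
python3 -c "
from h import *
rows(((520,100,400),tooldown(.298)),((527,-339.3,270),tooldown(.298)))"
```

```text
time: 2.95
ee_pos: [441.7, 226.2, 401.3]
orientation: [-0.149, 0.989, 0.0, 0.001]
force: [0.9, -0.0, -0.4]
gripper_width: 61.9
finger_force: 0.0
tcp [441.7 226.2 401.3] yaw(y) 0.2983 tz [ 0.001  0.    -1.   ] q [ 0.27 -0.11  2.01  0.    1.24 -1.6 ] t 2.95 F [ 0.9 -0.  -0.4] w 61.9 f 0.0
  row [ -3.77 -14.36   0.14] [0.    0.001 0.   ] n>= 4
  row [  8.48 -56.56  13.12] [0.    0.001 0.   ] n>= 15
```

```bash
python3 -m jog '[[6.2,-3.8,-14.4,0,0,0,0],[6.2,-3.8,-14.4,0,0,0,0],[6.2,-3.8,-14.4,0,0,0,0],[6.2,-3.8,-14.4,0,0,0,0],[6.2,8.5,-56.5,12,0,0,0],[6.2,8.5,-56.5,12,0,0,0],[6.2,8.5,-56.5,12,0,0,0],[6.2,8.5,-56.5,12,0,0,0],[6.2,8.5,-56.5,12,0,0,0],[6.2,8.5,-56.5,12,0,0,0],[6.2,8.5,-56.5,12,0,0,0],[6.2,8.5,-56.5,12,0,0,0]]'
python3 -c "
from h import *
rows(((527,-339.3,270),tooldown(.298)))"
```

```text
time: 3.95
ee_pos: [524.0, -221.9, 312.7]
orientation: [-0.148, 0.989, -0.0, 0.0]
force: [0.6, 0.4, -0.3]
gripper_width: 62.1
finger_force: 0.0
tcp [ 524.  -221.9  312.7] yaw(y) 0.2979 tz [ 0.001 -0.    -1.   ] q [-0.58  0.15  1.92  0.    1.08 -2.45] t 3.95 F [ 0.6  0.4 -0.3] w 62.1 f 0.0
  row [  3.16 -11.31   4.28] [-0.001  0.001 -0.   ] n>= 3
```

```bash
python3 -m jog '[[6.2,3.2,-11.3,4.3,0,0,0],[6.2,3.2,-11.3,4.3,0,0,0],[6.2,3.2,-11.3,4.3,0,0,0],[6.2,3.2,-11.3,4.3,0,0,0],[6.2,3.2,-11.3,4.3,0,0,0],[6.2,3.2,-11.3,4.3,0,0,0]]'
python3 - <<'E'
from h import *
f={n:arm.grab_frame(n) for n in("scene","top")}
g=proj("scene",[[527,-339.3,270-173]]);print(g,proj("top",[[527,-339.3,97]]))
cv2.imwrite("pics/a.png",np.hstack([cv2.resize(f["top"][210:330,390:520],(400,370),interpolation=2),cv2.resize(f["scene"][140:260,190:320],(400,370),interpolation=2)])[:,:,::-1])
rows(((527,-339.3,199),tooldown(.298)))
E
```

```text
time: 4.45
ee_pos: [526.9, -337.2, 269.8]
orientation: [-0.148, 0.989, 0.0, -0.0]
force: [-0.5, -0.0, 0.9]
gripper_width: 61.9
finger_force: 0.0
[[238.55356383 199.98484396]] [[471.10465435 273.48650729]]
tcp [ 527.3 -336.1  270.7] yaw(y) 0.2996 tz [ 0.001 -0.    -1.   ] q [-0.73  0.32  1.8   0.    1.02 -2.6 ] t 4.55 F [-0.2  0.7 -0.1] w 62.0 f 0.0
  row [ 0.13 -0.29  7.18] [-0.001  0.001  0.002] n>= 2
```

View pics/a.png

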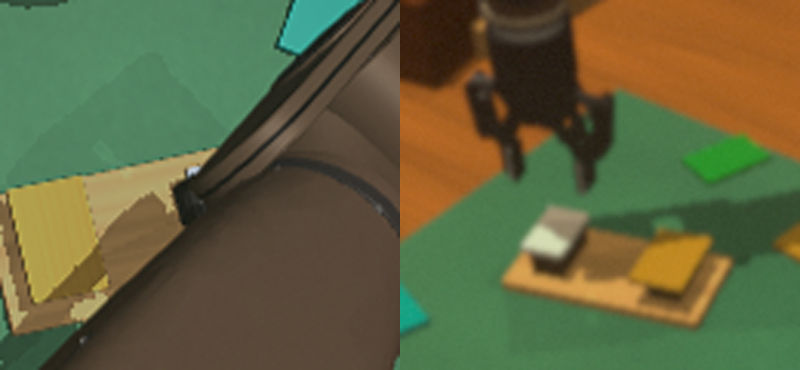

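The scene view shows the fingers at about crop (512,178) and (585,188), straddling the pad at (555,232). Now I'll descend.

```bash
python3 -m jog '[[6.2,0.1,-0.2,2,0,0,0],[6.2,0.1,-0.2,4,0,0,0],[6.2,0.1,-0.2,6,0,0,0],[6.2,0.1,-0.2,7.1,0,0,0],[6.2,0.1,-0.2,7.1,0,0,0],[6.2,0.1,-0.2,7.1,0,0,0],[6.2,0.1,-0.2,7.1,0,0,0]]'
python3 -c "
from h import *
rows(((527,-339.3,199),tooldown(.298)))
arm.grab_frame('scene');rows(((527,-339.3,199),tooldown(.298)))"
```

```text
time: 5.13
ee_pos: [527.3, -339.4, 200.6]
orientation: [-0.149, 0.989, -0.001, 0.001]
force: [-0.3, 0.1, -0.3]
gripper_width: 62.1
finger_force: 0.0
tcp [ 527.3 -339.4  200.6] yaw(y) 0.299 tz [ 0.002 -0.002 -1.   ] q [-0.73  0.42  1.81 -0.    0.91 -2.6 ] t 5.13 F [-0.3  0.1 -0.3] w 62.1 f 0.0
  row [0.02 0.02 0.16] [-0.002  0.001  0.001] n>= 1
tcp [ 527.3 -339.7  200.9] yaw(y) 0.2987 tz [ 0.002 -0.002 -1.   ] q [-0.73  0.42  1.81  0.    0.91 -2.6 ] t 5.18 F [-0.  -0.8 -0.7] w 62.4 f 0.0
  row [0.02 0.05 0.19] [-0.003  0.002  0.001] n>= 1
```

```bash
python3 -m jog '[[3.5,0,0,0.1,0,0,0],[3.5,0,0,0.1,0,0,0],[3.5,0,0,0.1,0,0,0],[3.5,0,0,0.1,0,0,0],[3.5,0,0,0.1,0,0,0],[3.5,0,0,0.1,0,0,0],[3.5,0,0,0.1,0,0,0]]' 30
python3 -m jog '[[3.5,0,0,-2,0,0,0],[3.5,0,0,-5,0,0,0],[3.5,0,0,-9,0,0,0],[3.5,0,0,-12,0,0,0],[3.5,0,0,-12,0,0,0],[3.5,0,0,-12,0,0,0]]'
python3 -c "
from h import *
A=np.array((513.5,8.4));B=np.array((0.3,0.))
rows(((513.5,8.4,300),tooldown(.25)))
o=arm.observe()"
```

```text
time: 5.77
ee_pos: [527.1, -339.9, 199.3]
orientation: [-0.149, 0.989, -0.001, 0.001]
force: [-1.0, 0.2, 6.4]
gripper_width: 41.5
finger_force: 31.0
time: 6.27
ee_pos: [527.0, -339.9, 320.5]
orientation: [-0.149, 0.989, -0.002, 0.002]
force: [-0.2, -1.0, -1.5]
gripper_width: 41.5
finger_force: 30.7
tcp [ 527.  -339.9  320.5] yaw(y) 0.2981 tz [ 0.004 -0.003 -1.   ] q [-0.73  0.26  1.77 -0.    1.11 -2.6 ] t 6.27 F [-0.2 -1.  -1.5] w 41.5 f 30.7
  row [-8.94 33.7   1.92] [-0.004  0.003  0.048] n>= 9
```

```bash
python3 -m jog '[[3.5,-8.9,33.7,2,-0.004,0.003,0.048],[3.5,-8.9,33.7,2,-0.004,0.003,0.048],[3.5,-8.9,33.7,2,-0.004,0.003,0.048],[3.5,-8.9,33.7,2,-0.004,0.003,0.048],[3.5,-8.9,33.7,2,-0.004,0.003,0.048],[3.5,-8.9,33.7,2,-0.004,0.003,0.048],[3.5,-8.9,33.7,2,-0.004,0.003,0.048],[3.5,-8.9,33.7,2,-0.004,0.003,0.048],[3.5,-8.9,33.7,2,-0.004,0.003,0.048],[3.5,-8.9,33.7,2,-0.004,0.003,0.048],[3.5,-8.9,33.7,2,-0.004,0.003,0.048],[3.5,-8.9,33.7,2,-0.004,0.003,0.048]]'
python3 - <<'E'
from h import *
f={n:arm.grab_frame(n) for n in("scene","top")}
cv2.imwrite("pics/b.png",np.hstack([cv2.resize(f["top"][210:330,240:370],(400,370),interpolation=2),cv2.resize(f["scene"][190:310,280:410],(400,370),interpolation=2)])[:,:,::-1])
for n in f:
  for d in arm.silhouettes(n,"pad_center"): print(n,d["position"],d["conf"],d["mask"].sum())
print(proj("scene",[[513.5,8.4,145]]),proj("top",[[513.5,8.4,145]]))
rows(((513.5,8.4,215),tooldown(.25)))
E
```

```text
time: 7.27
ee_pos: [512.4, 8.2, 296.7]
orientation: [-0.125, 0.992, 0.002, -0.003]
force: [1.0, 0.2, -0.1]
gripper_width: 41.5
finger_force: 30.8
scene [343.2, 232.4] 0.6 261
[[343.70114364 228.60847946]] [[298.37600135 261.06019043]]
tcp [512.8   7.5 297.7] yaw(y) 0.2481 tz [-0.004  0.003 -1.   ] q [-0.18  0.05  2.06  0.    1.04 -2.  ] t 7.47 F [ 0.5  0.2 -0. ] w 41.0 f 30.8
  row [-0.12  0.04  8.27] [ 0.004 -0.003 -0.002] n>= 2
```

View pics/b.png

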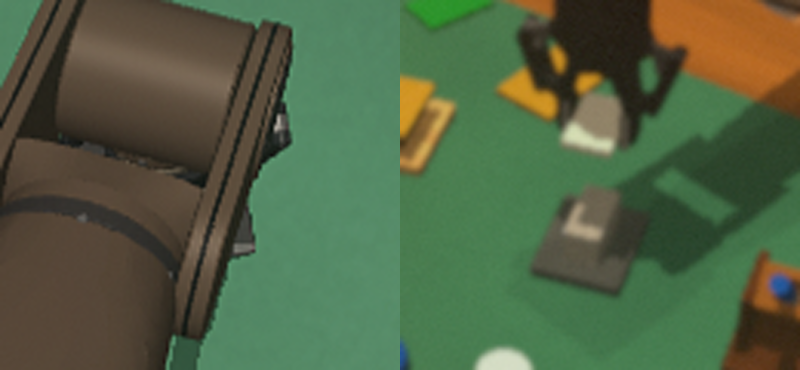

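```bash
python3 -m jog '[[3.5,0,0,2.5,0.004,-0.003,0],[3.5,0,0,5,0.004,-0.003,0],[3.5,0,0,7,0.004,-0.003,0],[3.5,0,0,8.5,0.004,-0.003,0],[3.5,0,0,8.5,0.004,-0.003,0],[3.5,0,0,8.5,0.004,-0.003,0],[3.5,0,0,8.5,0.004,-0.003,0]]'
python3 - <<'E'
from h import *
f={n:arm.grab_frame(n) for n in("scene","top")}
rows(((513.2,7.8,204.3),tooldown(.25)))
arm.grab_frame("scene")
rows(((513.2,7.8,204.3),tooldown(.25)))
E
```

```text
time: 8.05
ee_pos: [513.0, 8.4, 214.0]
orientation: [-0.124, 0.992, -0.0, 0.001]
force: [-0.0, -0.1, -0.1]
gripper_width: 41.5
finger_force: 30.8
tcp [513.1   8.6 214.5] yaw(y) 0.2498 tz [ 0.003 -0.001 -1.   ] q [-0.18  0.18  2.09 -0.    0.87 -2.  ] t 8.15 F [ 0.5  0.6 -0.4] w 41.4 f 30.8
  row [ 0.02 -0.08  1.02] [-0.001  0.003 -0.   ] n>= 1
tcp [513.1   8.7 214.5] yaw(y) 0.2499 tz [ 0.003 -0.001 -1.   ] q [-0.18  0.18  2.09 -0.    0.87 -2.  ] t 8.2 F [-0.4 -0.1 -0.7] w 41.6 f 30.8
  row [ 0.01 -0.09  1.02] [-0.001  0.003 -0.   ] n>= 1
```

```bash
python3 -m jog '[[3.5,0,-0.07,0.5,0,0.002,0],[3.5,0,-0.07,0.8,0,0.002,0],[3.5,0,-0.07,0.95,0,0.002,0],[3.5,0,-0.07,1.0,0,0.002,0],[3.5,0,-0.07,1.05,0,0.002,0],[3.5,0,-0.07,1.05,0,0.002,0],[3.5,0,-0.07,1.05,0,0.002,0],[3.5,0,-0.07,1.05,0,0.002,0]]'
```

```text
time: 8.87
ee_pos: [512.9, 8.3, 204.3]
orientation: [-0.125, 0.992, -0.0, -0.002]
force: [-5.9, -0.0, 12.1]
gripper_width: 41.5
finger_force: 32.0
```

```bash
python3 -m jog '[[6.2,0,0,0,0,0,0],[6.2,0,0,0,0,0,0],[6.2,0,0,0,0,0,0],[6.2,0,0,0,0,0,0],[6.2,0,0,-2,0,0,0],[6.2,0,0,-5,0,0,0],[6.2,0,0,-9,0,0,0],[6.2,0,0,-11,0,0,0],[6.2,0,0,-11,0,0,0]]'
python3 -c "
from h import *
rows(((496,-224,300),tooldown(.292)),((496,-224,270),tooldown(.292)))"
```

```text
time: 9.62
ee_pos: [514.6, 8.2, 318.3]
orientation: [-0.125, 0.992, -0.002, 0.004]
force: [1.3, -0.6, 0.2]
gripper_width: 61.9
finger_force: 0.0
tcp [514.6   8.2 318.3] yaw(y) 0.2503 tz [ 0.009 -0.003 -1.   ] q [-0.18  0.02  2.04 -0.    1.07 -2.  ] t 9.62 F [ 1.3 -0.6  0.2] w 61.9 f 0.0
  row [  7.57 -22.02   1.88] [-0.005  0.008 -0.042] n>= 6
  row [  7.59 -22.01   4.88] [-0.005  0.008 -0.042] n>= 6
```

```bash
python3 -m jog '[[7.4,7.6,-22,3,-0.005,0.008,-0.042],[7.4,7.6,-22,3,-0.005,0.008,-0.042],[7.4,7.6,-22,3,-0.005,0.008,-0.042],[7.4,7.6,-22,3,-0.005,0.008,-0.042],[7.4,7.6,-22,3,-0.005,0.008,-0.042],[7.4,7.6,-22,3,-0.005,0.008,-0.042],[7.4,7.6,-22,3,-0.005,0.008,-0.042],[7.4,7.6,-22,3,-0.005,0.008,-0.042],[7.4,7.6,-22,3,-0.005,0.008,-0.042],[7.4,7.6,-22,3,-0.005,0.008,-0.042]]'
python3 - <<'E'
from h import *
F={n:arm.grab_frame(n) for n in("scene","top")}
cv2.imwrite("pics/c.png",np.hstack([cv2.resize(F["top"][210:330,240:370],(400,370),interpolation=2),cv2.resize(F["scene"][190:310,280:410],(400,370),interpolation=2)])[:,:,::-1])
m={}
for n in F:
  for d in arm.silhouettes(n,"pad_center"): print(n,d["position"],d["conf"],d["mask"].sum())
for n,p in(("scene",proj("scene",[[513,8,53]])[0]),("top",proj("top",[[513,8,53]])[0])):
  m[n]=seg(F[n],p,28); print(m[n].sum(),fittop({n:m[n]},(513,8,53),.25,(66,42)))
print(fittop(m,(513,8,53),.25,(66,42),False))
rows(((496,-223.8,198),tooldown(.292)))
E
```

```text
time: 10.45
ee_pos: [493.4, -222.4, 281.9]
orientation: [-0.146, 0.989, 0.002, -0.006]
force: [0.3, 0.5, -0.1]
gripper_width: 73.6
finger_force: 0.0
scene [340.9, 256.7] 0.83 311
top [303.3, 267.5] 0.92 598
top [254.5, 150.1] 0.71 1529
269 (array([515.7,   8.5]), np.float64(0.259), None, 38)
594 (array([511.5,   8.9]), np.float64(0.255), None, 59)
(array([512.2,   8.6]), np.float64(0.256), np.float64(49.5), 94)
tcp [ 493.7 -222.5  282.7] yaw(y) 0.2939 tz [-0.011  0.002 -1.   ] q [-0.61  0.13  2.   -0.01  1.02 -2.47] t 10.65 F [-0.2  0.3 -0.8] w 74.1 f 0.0
  row [-0.26 -0.23  8.47] [ 0.005 -0.01   0.002] n>= 3
```

View pics/c.png

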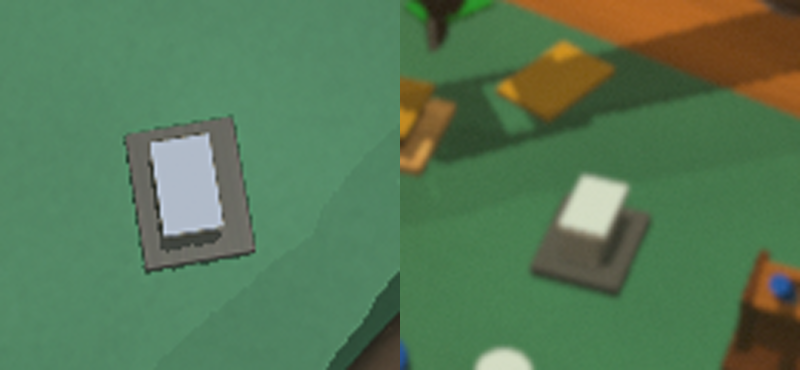

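The pad lies centred and square on the block in both views (top crop (186,184)), within about 1 mm. Next is the blank.

```bash
python3 -m jog '[[7.4,-0.2,-0.2,2,0.004,-0.008,0],[7.4,-0.2,-0.2,4,0.004,-0.008,0],[7.4,-0.2,-0.2,6,0.004,-0.008,0],[7.4,-0.2,-0.2,7.4,0.004,-0.008,0],[7.4,-0.2,-0.2,7.4,0.004,-0.008,0],[7.4,-0.2,-0.2,7.4,0.004,-0.008,0],[7.4,-0.2,-0.2,7.4,0.004,-0.008,0]]'
python3 -c "
from h import *
arm.grab_frame('scene');rows(((496,-223.8,198),tooldown(.292)))"
```

```text
time: 11.23
ee_pos: [495.7, -224.8, 209.7]
orientation: [-0.146, 0.989, -0.0, -0.0]
force: [0.5, -0.1, 0.8]
gripper_width: 74.1
finger_force: 0.0
tcp [ 495.8 -224.9  210.1] yaw(y) 0.2927 tz [-0.    -0.001 -1.   ] q [-0.61  0.25  2.02 -0.    0.87 -2.47] t 11.28 F [-0.3 -0.2 -0.2] w 73.9 f 0.0
  row [-0.05  0.1   1.21] [-0.001 -0.     0.001] n>= 1
```

```bash
python3 -m jog '[[7.4,0,0.05,0.6,0,0,0],[7.4,0,0.05,1.2,0,0,0],[7.4,0,0.05,1.2,0,0,0],[7.4,0,0.05,1.2,0,0,0],[4.6,0,0.05,1.2,0,0,0],[4.6,0,0.05,1.2,0,0,0],[4.6,0,0.05,1.2,0,0,0],[4.6,0,0.05,1.2,0,0,0],[4.6,0,0.05,1.2,0,0,0],[4.6,0,0.05,1.2,0,0,0],[4.6,0,0.05,1.2,0,0,0]]' 50
python3 -m jog '[[4.6,0,0,-2,0,0,0],[4.6,0,0,-5,0,0,0],[4.6,0,0,-9,0,0,0],[4.6,0,0,-11,0,0,0],[4.6,0,0,-11,0,0,0],[4.6,0,0,-11,0,0,0]]'
python3 -c "
from h import *
rows(((513,8,310),tooldown(.254)))"
```

```text
time: 12.2
ee_pos: [495.2, -224.5, 197.1]
orientation: [-0.146, 0.989, 0.0, -0.001]
force: [-0.8, -0.6, 2.9]
gripper_width: 52.9
finger_force: 53.0
time: 12.7
ee_pos: [495.1, -224.2, 306.8]
orientation: [-0.146, 0.989, 0.0, -0.001]
force: [-0.2, 0.1, -2.7]
gripper_width: 52.8
finger_force: 53.5
tcp [ 495.1 -224.2  306.8] yaw(y) 0.2923 tz [-0.001 -0.    -1.   ] q [-0.61  0.1   1.98 -0.    1.06 -2.47] t 12.7 F [-0.2  0.1 -2.7] w 52.8 f 53.5
  row [-8.4  21.72 -0.32] [ 0.    -0.001  0.038] n>= 6
```

```bash
python3 -m jog '[[4.6,-8.3,21.7,-0.3,0,0,0.038],[4.6,-8.3,21.7,-0.3,0,0,0.038],[4.6,-8.3,21.7,-0.3,0,0,0.038],[4.6,-8.3,21.7,-0.3,0,0,0.038],[4.6,-8.3,21.7,-0.3,0,0,0.038],[4.6,-8.3,21.7,-0.3,0,0,0.038],[4.6,-8.3,21.7,-0.3,0,0,0.038],[4.6,-8.3,21.7,-0.3,0,0,0.038],[4.6,-8.3,21.7,-0.3,0,0,0.038]]'
python3 -c "
from h import *
arm.grab_frame('scene');rows(((512,8,220),tooldown(.254)))"
```

```text
time: 13.45
ee_pos: [511.5, 7.3, 307.3]
orientation: [-0.127, 0.992, 0.001, -0.003]
force: [0.8, 0.0, -2.4]
gripper_width: 52.4
finger_force: 53.7
tcp [511.7   6.8 307.8] yaw(y) 0.2535 tz [-0.006  0.001 -1.   ] q [-0.19  0.03  2.05 -0.    1.06 -2.01] t 13.5 F [-1.   0.7 -2.3] w 52.8 f 53.7
  row [-0.1   0.09  8.78] [ 0.002 -0.005 -0.001] n>= 3
```

```bash
python3 -m jog '[[4.6,0,0.1,2.5,0.001,-0.004,0],[4.6,0,0.1,5,0.001,-0.004,0],[4.6,0,0.1,7,0.001,-0.004,0],[4.6,0,0.1,8.8,0.001,-0.004,0],[4.6,0,0.1,8.8,0.001,-0.004,0],[4.6,0,0.1,8.8,0.001,-0.004,0],[4.6,0,0.1,8.8,0.001,-0.004,0]]'
python3 -c "
from h import *
arm.grab_frame('scene');rows(((512,8,210.1),tooldown(.254)))"
```

```text
time: 14.08
ee_pos: [512.3, 7.5, 222.5]
orientation: [-0.126, 0.992, -0.0, 0.002]
force: [-0.1, -0.3, -2.5]
gripper_width: 52.3
finger_force: 53.7
tcp [512.5   7.7 223. ] yaw(y) 0.2532 tz [ 0.004  0.    -1.   ] q [-0.18  0.16  2.09  0.    0.88 -2.01] t 14.13 F [-0.4  0.7 -1.9] w 53.0 f 53.7
  row [0.05 0.05 1.29] [-0.001  0.004 -0.001] n>= 1
```

```bash
python3 -m jog '[[4.6,0.03,0.04,0.5,0,0.003,0],[4.6,0.03,0.04,0.9,0,0.003,0],[4.6,0.03,0.04,1.1,0,0.003,0],[4.6,0.03,0.04,1.2,0,0.003,0],[4.6,0.03,0.04,1.25,0,0.003,0],[4.6,0.03,0.04,1.25,0,0.003,0],[4.6,0.03,0.04,1.25,0,0.003,0],[4.6,0.03,0.04,1.25,0,0.003,0]]'
```

```text
time: 14.8
ee_pos: [511.5, 8.8, 210.0]
orientation: [-0.127, 0.992, 0.0, -0.001]
force: [-4.1, 0.7, 6.5]
gripper_width: 52.3
finger_force: 54.4
```

```bash
python3 -m jog '[[7,0,0,0,0,0,0],[7,0,0,0,0,0,0],[7,0,0,0,0,0,0],[7,0,0,0,0,0,0],[7,0,0,-2,0,0,0],[7,0,0,-5,0,0,0],[7,0,0,-9,0,0,0],[7,0,0,-13,0,0,0],[7,0,0,-16,0,0,0],[7,0,-4,-18,0,0,0]]'
python3 -m jog '[[6,3,-4,0,0,0,0],[6,3,-8,0,0,0,0],[6,3,-12,0,0,0,0],[6,3,-16,0,0,0,0],[6,3,-20,0,0,0,0],[6,3,-20,0,0,0,0]]'
python3 - <<'E'
from h import *
F={n:arm.grab_frame(n) for n in("scene","top")}
cv2.imwrite("pics/d.png",np.hstack([cv2.resize(F["top"][210:330,240:370],(400,370),interpolation=2),cv2.resize(F["scene"][190:310,280:410],(400,370),interpolation=2)])[:,:,::-1])
m={}
for n in F:
  p=proj(n,[[513,8,59]])[0]; m[n]=seg(F[n],p,30); print(n,m[n].sum(),fittop({n:m[n]},(513,8,59),.25,(80,54)))
  for d in arm.silhouettes(n,"blank_center"): 
    if np.hypot(*(d["position"]-p))<12: print("  net",d["mask"].sum(),fittop({n:d["mask"]},(513,8,59),.25,(80,54)))
print(fittop(m,(513,8,59),.25,(80,54),False))
# anvil foot from top: fit combined
for d in arm.silhouettes("top","anvil_top")[:1]: print("foot",fitbox({"top":d["mask"]|m["top"]},(513,8,12),.25,(100,80,12)))
# punches: cylinders hull fit (sleeve = 75..150 from nose), nose at -60
def cyl(x,y,w,k):
    u=np.array([np.sin(.698)*np.cos(w),np.sin(.698)*np.sin(w),np.cos(.698)]); a=np.array([-np.sin(w),np.cos(w),0]); b=np.cross(u,a)
    o=np.array([x,y,78.])+k*56*a
    th=np.linspace(0,2*np.pi,24); c=7*(np.outer(np.cos(th),a)+np.outer(np.sin(th),b)); return np.vstack([o+15*u+c,o+90*u+c])
a=F["top"].astype(int); red=(a[...,0]>100)&(a[...,1]<65)&(a[...,2]<65); blue=(a[...,2]>80)&(a[...,0]<70)&(a[...,1]<110)
win=np.zeros(red.shape,bool); win[195:265,130:235]=1; red&=win; blue&=win
f=lambda p:((render("top",cyl(p[0],p[1],p[2]/50,0))-red)**2).sum()+((render("top",cyl(p[0],p[1],p[2]/50,-1))-blue)**2).sum()
for w0 in(.16,.25):
    x0=np.array([519,259,50*w0]); 
    for st in(6,2): r=minimize(f,x0,method="Nelder-Mead",options=dict(initial_simplex=np.vstack([x0]+[x0+st*e for e in np.eye(3)]))); x0=r.x
    w=x0[2]/50;u=np.array([np.sin(.698)*np.cos(w),np.sin(.698)*np.sin(w),np.cos(.698)]); print("rack",x0[:2].round(1),w.round(3),r.fun,red.sum(),blue.sum(),"head scene",proj("scene",[np.r_[x0[:2],78]+90*u]).round(1))
q=np.argwhere((lambda s:(s[...,0]>100)&(s[...,1]<65)&(s[...,2]<65))(F["scene"].astype(int)[270:310,410:445])); print((q.mean(0)[::-1]+[410,270]).round(1))
rows()
E
```

```text
time: 15.63
ee_pos: [520.7, -24.1, 392.3]
orientation: [-0.13, 0.992, 0.0, 0.003]
force: [1.1, 0.3, -0.7]
gripper_width: 70.2
finger_force: 0.0
time: 16.13
ee_pos: [542.9, -234.6, 387.7]
orientation: [-0.124, 0.992, -0.002, 0.0]
force: [-0.8, 0.5, 0.9]
gripper_width: 60.2
finger_force: 0.0
scene 422 (array([515.4,   9.8]), np.float64(0.262), None, 48)
  net 444 (array([515.8,  10. ]), np.float64(0.263), None, 30)
top 937 (array([512.1,  10.2]), np.float64(0.265), None, 78)
  net 985 (array([512.1,   9.9]), np.float64(0.262), None, 38)
(array([512.5,   9.4]), np.float64(0.258), np.float64(54.7), 119)
foot (array([518.12474001,  10.9804425 , -26.76945403]), np.float64(0.26021382542314714), np.float64(26.24871972318339))
rack [521.1 256.9] 0.218 188.34871203383315 329 251 head scene [[429. 287.]]
rack [520.9 256.8] 0.215 188.42971164936563 329 251 head scene [[428.9 287. ]]
[428.6 289.9]
tcp [ 542.1 -227.4  387.5] yaw(y) 0.2553 tz [-0.002  0.001 -1.   ] q [-0.57  0.11  1.81 -0.    1.22 -2.4 ] t 16.38 F [1.  0.4 0.6] w 60.0 f 0.0
```

View pics/d.png

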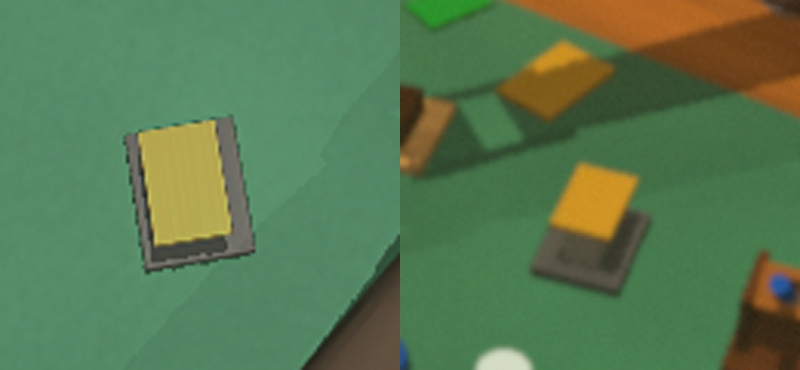

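The blank lies square and centred on the pad in both views (top crop (184,184)), about 1–1.5 mm off at most. Now I'll refine the red punch pose and plan the grasp, with the tool leaning 20° inwards so that it ends up 20° outwards.

```bash
cat >> h.py <<'E'
def tool(yaw,a): # tilt a: tool z=(-sin a,0,-cos a) in the yawed frame
    return R.from_euler("z",yaw).as_matrix()@R.from_euler("y",a).as_matrix()@tooldown(0)
E
python3 - <<'E'
from h import *
S=.698
def cyl(x,y,w,k,s0=15,s1=90):
    u=np.array([np.sin(S)*np.cos(w),np.sin(S)*np.sin(w),np.cos(S)]); a=np.array([-np.sin(w),np.cos(w),0]); b=np.cross(u,a)
    o=np.array([x,y,78.])+k*56*a; th=np.linspace(0,2*np.pi,24); c=7*(np.outer(np.cos(th),a)+np.outer(np.sin(th),b)); return np.vstack([o+s0*u+c,o+s1*u+c])
F=arm.grab_frame("top"); h=cv2.cvtColor(F,cv2.COLOR_RGB2HSV).astype(int)
win=np.zeros(h.shape[:2],bool); win[195:262,130:235]=1
def big(m):
    n,l,s,_=cv2.connectedComponentsWithStats((m&win).astype(np.uint8)); return l==1+np.argmax(s[1:,4])
red=big(((h[...,0]<5)|(h[...,0]>174))&(h[...,1]>170)); blue=big((abs(h[...,0]-110)<14)&(h[...,1]>140))
print(red.sum(),blue.sum(),render("top",cyl(520,257,.21,0)).sum())
for nm,ms in(("both",((red,0),(blue,-1))),("red",((red,0),))):
    f=lambda p:sum(((render("top",cyl(p[0],p[1],p[2]/50,k))-m)**2).sum() for m,k in ms)
    x0=np.array([520,257,10.])
    for st in(6,2): r=minimize(f,x0,method="Nelder-Mead",options=dict(initial_simplex=np.vstack([x0]+[x0+st*e for e in np.eye(3)]))); x0=r.x
    print(nm,x0[:2].round(1),(x0[2]/50).round(3),r.fun)
    w=x0[2]/50; u=np.array([np.sin(S)*np.cos(w),np.sin(S)*np.sin(w),np.cos(S)])
    G=np.r_[x0[:2],78]+58*u; T=tool(w,.35); tcp=G-155*T[:,2]; print("u",u.round(3),"G",G.round(1),"tcp",tcp.round(1))
    rows((tcp+100*u+[0,0,20],T),(tcp-100*T[:,2],T),(tcp,T))
E
```

```text
231 236 302.6823529411764
both [520.9 256. ] 0.233 98.55672433679354
u [0.625 0.149 0.766] G [557.2 264.7 122.4] tcp [608.9 276.9 268. ]
tcp [ 542.1 -227.1  387.7] yaw(y) 0.2557 tz [-0.001  0.    -1.   ] q [-0.57  0.11  1.81 -0.    1.22 -2.4 ] t 16.43 F [-0.9  0.6 -0.9] w 60.0 f 0.0
  row [-25.64  46.94   2.3 ] [-0.003  0.349  0.022] n>= 13
  row [-22.64  47.     2.57] [-0.003  0.349  0.022] n>= 13
  row [-19.22  47.07  11.97] [-0.003  0.349  0.022] n>= 13
red [520.5 257.5] 0.187 53.19091118800461
u [0.631 0.12  0.766] G [557.1 264.5 122.4] tcp [609.3 274.4 268. ]
tcp [ 542.1 -227.1  387.7] yaw(y) 0.2557 tz [-0.001  0.    -1.   ] q [-0.57  0.11  1.81 -0.    1.22 -2.4 ] t 16.43 F [-0.9  0.6 -0.9] w 60.0 f 0.0
  row [-25.6   46.38   2.3 ] [-0.011  0.349  0.068] n>= 13
  row [-22.61  46.59   2.57] [-0.011  0.349  0.068] n>= 13
  row [-19.2   46.81  11.97] [-0.011  0.349  0.068] n>= 13
```

```bash
python3 -m jog '[[3.2,-22.6,46.8,1.5,-0.006,0.349,0.042],[3.2,-22.6,46.8,1.5,-0.006,0.349,0.042],[3.2,-22.6,46.8,1.5,-0.006,0.349,0.042],[3.2,-22.6,46.8,1.5,-0.006,0.349,0.042],[3.2,-22.6,46.8,1.5,-0.006,0.349,0.042],[3.2,-22.6,46.8,1.5,-0.006,0.349,0.042],[3.2,-22.6,46.8,1.5,-0.006,0.349,0.042],[3.2,-22.6,46.8,1.5,-0.006,0.349,0.042],[3.2,-22.6,46.8,1.5,-0.006,0.349,0.042],[3.2,-22.6,46.8,1.5,-0.006,0.349,0.042],[3.2,-22.6,46.8,1.5,-0.006,0.349,0.042],[3.2,-22.6,46.8,1.5,-0.006,0.349,0.042]]'
python3 -m jog '[[3.2,0,0,0,0,0,0],[3.2,0,0,0,0,0,0]]'
python3 - <<'E'
from h import *
G=np.array([557.1,264.6,122.4]);T=tool(.215,.349);t=G-155*T[:,2]
f=arm.grab_frame("scene"); print(proj("scene",[G]))
cv2.imwrite("pics/e.png",cv2.resize(f[180:340,330:530],(800,600),interpolation=2)[:,:,::-1])
rows((t-100*T[:,2],T),(t,T))
E
```

```text
time: 17.43
ee_pos: [638.2, 265.3, 373.6]
orientation: [-0.105, 0.979, -0.019, -0.173]
force: [1.0, -0.7, 0.8]
gripper_width: 32.2
finger_force: 0.0
time: 17.6
ee_pos: [638.1, 265.4, 372.9]
orientation: [-0.107, 0.979, -0.02, -0.173]
force: [-0.3, -0.4, 0.4]
gripper_width: 31.8
finger_force: 0.0
[[429.33628662 288.15520554]]
tcp [638.3 263.7 373. ] yaw(y) 0.2155 tz [-0.335 -0.075 -0.939] q [ 0.24  0.4   1.5   0.01  1.59 -1.54] t 17.65 F [ 0.6 -1.4 -0.3] w 31.7 f 0.0
  row [-1.14  1.82  0.75] [-0.002 -0.002 -0.   ] n>= 1
  row [-1.15  1.84 10.75] [-0.002 -0.002 -0.   ] n>= 3
```

View pics/e.png

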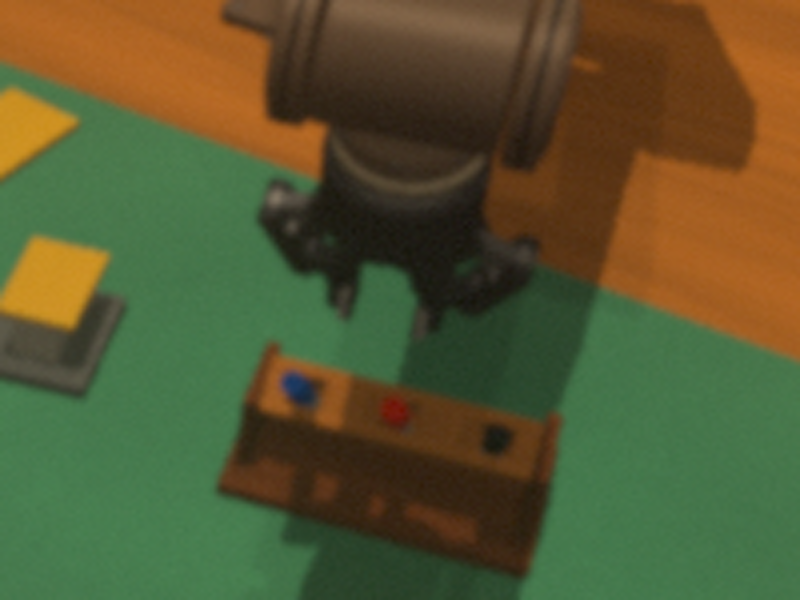

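Fingers at about (343,305)/(425,325), midpoint left of the red head (395,412) as computed, so I need about 18 mm in y. The knuckles look wide, so I'll grasp 8 mm higher on the punch. First the lateral shift.

```bash
python3 -m jog '[[3.2,-1.6,1.8,0.2,0,0,0],[3.2,-1.6,1.8,0.2,0,0,0],[3.2,-1.6,1.8,0.2,0,0,0],[3.2,-1.6,1.8,0.2,0,0,0]]'
python3 - <<'E'
from h import *
G=np.array([562.1,265.7,128.5]);T=tool(.215,.349);t=G-155*T[:,2]
arm.grab_frame("scene")
rows((t-90*T[:,2],T),(t,T))
E
```

```text
time: 17.98
ee_pos: [649.4, 281.3, 366.1]
orientation: [-0.104, 0.979, -0.019, -0.173]
force: [0.0, 0.1, 0.3]
gripper_width: 31.8
finger_force: 0.0
tcp [649.5 281.2 366.3] yaw(y) 0.2109 tz [-0.335 -0.073 -0.939] q [ 0.26  0.44  1.45  0.02  1.59 -1.52] t 18.03 F [ 0.8 -0.3 -0.3] w 32.5 f 0.0
  row [0.2  0.35 0.88] [-0.    -0.001 -0.004] n>= 1
  row [0.19 0.35 9.88] [-0.    -0.001 -0.004] n>= 3
```

```bash
python3 -m jog '[[3.2,0.2,0.3,2,0,0,-0.003],[3.2,0.2,0.3,4.5,0,0,-0.003],[3.2,0.2,0.3,5.5,0,0,-0.003],[3.2,0.2,0.3,5.5,0,0,-0.003],[3.2,0.2,0.3,5.5,0,0,-0.003]]'
python3 - <<'E'
from h import *
G=np.array([562.1,265.7,128.5]);T=tool(.215,.349);t=G-155*T[:,2]
f=arm.grab_frame("scene")
cv2.imwrite("pics/f.png",cv2.resize(f[220:320,380:480],(600,600),interpolation=2)[:,:,::-1])
rows((t,T))
E
```

```text
time: 18.45
ee_pos: [628.7, 280.3, 314.8]
orientation: [-0.105, 0.979, -0.019, -0.174]
force: [0.7, 0.3, 0.4]
gripper_width: 32.1
finger_force: 0.0
tcp [629.2 280.5 316.1] yaw(y) 0.2142 tz [-0.334 -0.073 -0.94 ] q [ 0.27  0.45  1.54  0.02  1.5  -1.52] t 18.5 F [ 0.   0.7 -0.3] w 32.2 f 0.0
  row [ 0.05 -0.02  4.48] [ 0.     0.    -0.001] n>= 2
```

View pics/f.png

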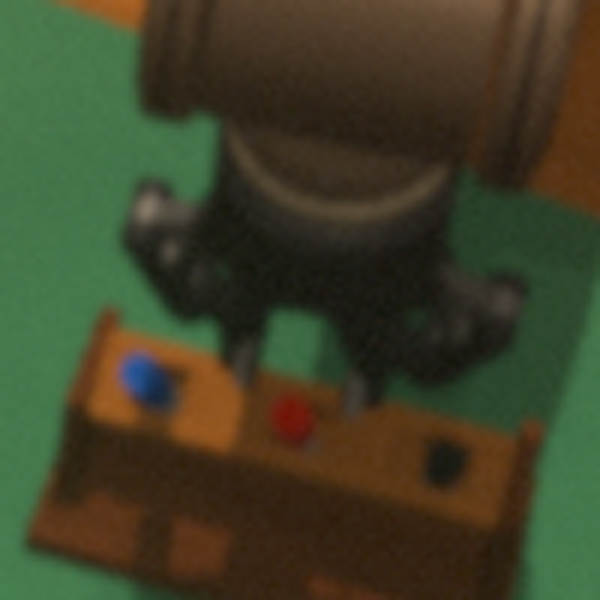

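Fingertips at (240,370)/(358,395) straddle the red head (292,415). I'll check the knuckles' clearance to the neighbouring heads numerically before the last descent.

```bash
python3 - <<'E'
from h import *
o=arm.observe();p=o["ee_pos"];M=R.from_quat(o["orientation"]).as_matrix()
for nm,c in dict(tipL=(240,380),tipR=(358,412),inR=(430,378),inR2=(470,352),outR=(515,300),inL=(185,300),outL=(135,235)).items():
    px=np.array(c)/6+[380,220]
    for x0 in(-11,11):
        t,d=ray("scene",px); s=((p+x0*M[:,0]-t)@M[:,0])/(d@M[:,0]); q=M.T@(t+s*d-p); print(nm,x0,q.round(0),end=" | ")
    print()
for k in(-56,56):
    w=.215;u=np.array([.628,.137,.766]);a=np.array([-np.sin(w),np.cos(w),0]);t=np.array([562.1,265.7,128.5])-155*tool(w,.349)[:,2]
    h=np.array([562.1,265.7,128.5])+24*u+k*a; print("head at goal",(tool(w,.349).T@(h-t)).round(0))
E
```

```text
tipL -11 [-11. -20. 165.] | tipL 11 [ 11. -23. 213.] | 
tipR -11 [-11.  23. 164.] | tipR 11 [ 11.  21. 212.] | 
inR -11 [-11.  44. 121.] | inR 11 [ 11.  43. 167.] | 
inR2 -11 [-11.  54.  94.] | inR2 11 [ 11.  54. 138.] | 
outR -11 [-11.  63.  50.] | outR 11 [11. 63. 92.] | 
inL -11 [-11. -41. 113.] | inL 11 [ 11. -46. 159.] | 
outL -11 [-11. -60.  75.] | outL 11 [ 11. -66. 118.] | 
head at goal [ -8. -56. 132.]
head at goal [ -8.  56. 132.]
```

Knuckle bottoms are at z ≈ 94–107 where the heads (y ≥ 49) sit at z ≈ 132, so they clear by about 25 mm. Descend and grip.

```bash
python3 -m jog '[[3.2,0,0,2,0,0,0],[3.2,0,0,3.5,0,0,0],[3.2,0,0,4.4,0,0,0],[3.2,0,0,4.4,0,0,0],[3.2,0,0,4.4,0,0,0],[0.8,0,0,4.4,0,0,0],[0.8,0,0,4.4,0,0,0],[0.8,0,0,4.4,0,0,0],[0.8,0,0,4.4,0,0,0],[0.8,0,0,4.4,0,0,0],[0.8,0,0,4.4,0,0,0],[0.8,0,0,4.4,0,0,0]]' 80
python3 - <<'E'
from h import *
T=tool(.215,.349);u=np.array([.628,.137,.766])
p=np.array(arm.observe()["ee_pos"]);rows((p+85*u,T),(p+85*u+[0,0,30],T))
E
```

```text
time: 19.5
ee_pos: [614.7, 277.8, 275.2]
orientation: [-0.106, 0.979, -0.019, -0.171]
force: [2.1, -0.0, 5.3]
gripper_width: 12.1
finger_force: 77.8
tcp [614.7 277.8 275.2] yaw(y) 0.2148 tz [-0.332 -0.073 -0.941] q [ 0.27  0.46  1.6   0.02  1.42 -1.52] t 19.5 F [ 2.1 -0.   5.3] w 12.1 f 77.8
  row [-2.93 -0.   -7.98] [-0.     0.002 -0.   ] n>= 3
  row [ -1.91  -0.   -10.8 ] [-0.     0.002 -0.   ] n>= 3
```

```bash
python3 -m jog '[[0.8,-0.4,0,-1,0,0,0],[0.8,-0.8,0,-2.1,0,0,0],[0.8,-1.2,0,-3.2,0,0,0],[0.8,-1.2,0,-3.2,0,0,0]]'
python3 -m jog '[[0.8,-0.6,0,-1.6,0,0,0],[0.8,-1.2,0,-3.2,0,0,0],[0.8,-1.8,0,-4.9,0,0,0],[0.8,-1.8,0,-8,0,0,0],[0.8,-1.8,0,-11,0,0,0],[0.8,-1.8,0,-11,0,0,0],[0.8,-1.8,0,-11,0,0,0]]'
python3 - <<'E'
from h import *
F={n:arm.grab_frame(n) for n in("scene","top")}
cv2.imwrite("pics/g.png",np.hstack([cv2.resize(F["top"][150:300,90:250],(400,375),interpolation=2),cv2.resize(F["scene"][180:330,340:500],(400,375),interpolation=2)])[:,:,::-1])
rows()
E
```

```text
time: 19.83
ee_pos: [637.0, 282.7, 301.3]
orientation: [-0.105, 0.979, -0.019, -0.172]
force: [-0.3, -0.7, 0.5]
gripper_width: 12.2
finger_force: 77.8
time: 20.42
ee_pos: [689.6, 294.2, 398.5]
orientation: [-0.106, 0.979, -0.018, -0.171]
force: [0.5, 0.2, -2.6]
gripper_width: 12.0
finger_force: 78.0
tcp [688.6 294.1 394.1] yaw(y) 0.2149 tz [-0.338 -0.074 -0.938] q [ 0.27  0.51  1.3   0.02  1.68 -1.52] t 20.52 F [-1.1  0.4 -3. ] w 12.2 f 78.0
```

View pics/g.png

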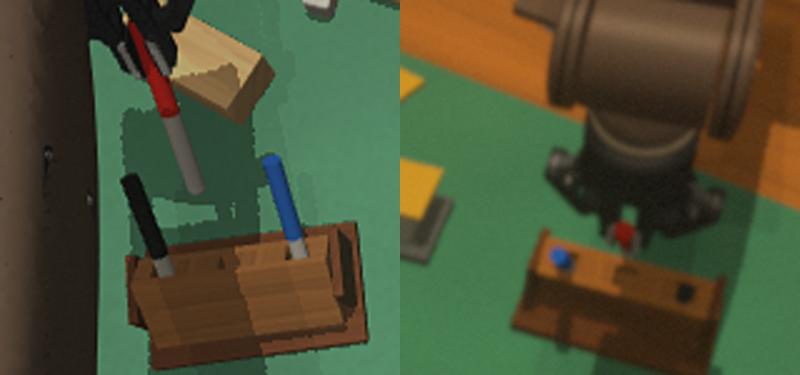

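The punch is out (nose at top crop (196,190)) and the other two are untouched. Next: lift, then swing to the anvil while turning upright.

```bash
python3 - <<'E'
from h import *
rows(((670,285,470),tool(.215,.349)),((520,60,460),tool(.215,-.1)),((461,-2,440),tool(.215,-.349)))
E
```

```text
tcp [688.6 294.1 394.1] yaw(y) 0.2149 tz [-0.338 -0.074 -0.938] q [ 0.27  0.51  1.3   0.02  1.68 -1.52] t 20.52 F [-1.1  0.4 -3. ] w 12.2 f 78.0
  row [ 4.51 -0.49 -6.43] [-0.    -0.004 -0.   ] n>= 2
  row [ 22.42 -19.28   1.25] [-0.    -0.453 -0.   ] n>= 8
  row [ 28.37 -24.08   5.58] [-0.    -0.702 -0.   ] n>= 10
```

```bash
python3 -m jog '[[0.8,4.5,-0.5,-6.4,0,0,0],[0.8,4.5,-0.5,-6.4,0,0,0],[0.8,4.5,-0.5,-6.4,0,0,0],[0.8,22.4,-19.3,1.2,0,-0.45,0],[0.8,22.4,-19.3,1.2,0,-0.45,0],[0.8,22.4,-19.3,1.2,0,-0.45,0],[0.8,22.4,-19.3,1.2,0,-0.45,0],[0.8,22.4,-19.3,1.2,0,-0.45,0],[0.8,22.4,-19.3,1.2,0,-0.45,0],[0.8,22.4,-19.3,1.2,0,-0.45,0]]'
python3 - <<'E'
from h import *
rows(((461,-2,440),tool(.215,-.349)))
E
```

```text
time: 21.35
ee_pos: [517.6, 57.6, 458.9]
orientation: [-0.106, 0.993, 0.005, 0.046]
force: [-0.6, 0.6, -2.6]
gripper_width: 12.1
finger_force: 78.2
tcp [517.6  57.6 458.9] yaw(y) 0.2133 tz [ 0.091  0.02  -0.996] q [-0.09 -0.11  1.91  0.03  1.26 -1.88] t 21.35 F [-0.6  0.6 -2.6] w 12.1 f 78.2
  row [ 6.94 -4.63  1.25] [-0.    -0.256 -0.002] n>= 3
```

```bash
python3 -m jog '[[0.8,6.9,-4.6,1.2,0,-0.256,0],[0.8,6.9,-4.6,1.2,0,-0.256,0],[0.8,6.9,-4.6,1.2,0,-0.256,0],[0.8,6.9,-4.6,1.2,0,-0.256,0],[0.8,6.9,-4.6,1.2,0,-0.256,0],[0.8,6.9,-4.6,1.2,0,-0.256,0],[0.8,6.9,-4.6,1.2,0,-0.256,0]]'
python3 - <<'E'
from h import *
F={n:arm.grab_frame(n) for n in("scene","top")}
cv2.imwrite("pics/h.png",np.hstack([cv2.resize(F["top"][190:340,230:390],(400,375),interpolation=2),cv2.resize(F["scene"][130:290,260:420],(400,375),interpolation=2)])[:,:,::-1])
o=arm.observe();M=R.from_quat(o["orientation"]).as_matrix();G=o["ee_pos"]+155*M[:,2]
for s in(24,-51,-126): print(s,proj("scene",[G+[0,0,s]]).round(1),proj("top",[G+[0,0,s]]).round(1))
for n in F:
  for d in arm.silhouettes(n,"ball_punch_mid")[:2]: print(n,d["position"],d["conf"],d["mask"].sum(),[v.round(1).tolist() for v in cv2.boxPoints(cv2.minAreaRect(np.argwhere(d["mask"])[:,::-1].astype(np.float32)))])
rows(((461,-2,361),tool(.215,-.349)))
E
```

```text
time: 21.93
ee_pos: [465.5, 1.3, 444.1]
orientation: [-0.106, 0.978, 0.019, 0.176]
force: [-0.3, -0.6, -2.3]
gripper_width: 11.7
finger_force: 78.4
24 [[346.7 169.4]] [[290.2 238.2]]
-51 [[345.5 196.7]] [[293.1 247.8]]
-126 [[344.5 221.6]] [[295.6 255.9]]
scene [345.8, 195.8] 0.56 283 [[340.79998779296875, 222.0], [342.6000061035156, 169.8000030517578], [348.70001220703125, 170.10000610351562], [346.8999938964844, 222.1999969482422]]
top [186.3, 271.1] 0.73 4117 [[137.0, 250.0], [231.89999389648438, 236.39999389648438], [239.0, 285.70001220703125], [144.0, 299.29998779296875]]
tcp [465.1   1.1 443.7] yaw(y) 0.2163 tz [ 0.34   0.074 -0.937] q [-0.24 -0.29  2.09  0.18  1.03 -2.1 ] t 22.13 F [ 0.5  0.4 -2.4] w 11.9 f 78.4
  row [ 3.32 -0.21  7.59] [0.    0.007 0.001] n>= 2
```

View pics/h.png

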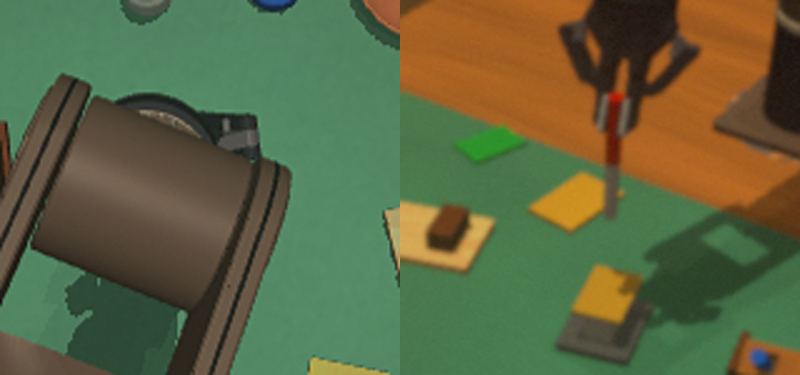

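The punch hangs upright: mask top (345.7,170) and bottom (344,222) match the predicted head (346.7,169) and nose (344.5,222). Now I'll lower it over the blank.

```bash
python3 -m jog '[[0.8,1.2,-0.1,2.2,0,0.005,0],[0.8,2.2,-0.2,4.5,0,0.005,0],[0.8,3,-0.2,6.5,0,0.005,0],[0.8,3.4,-0.2,7.5,0,0.005,0],[0.8,3.4,-0.2,7.5,0,0.005,0],[0.8,3.4,-0.2,7.5,0,0.005,0],[0.8,3.4,-0.2,7.5,0,0.005,0],[0.8,3.4,-0.2,7.5,0,0.005,0]]'
python3 - <<'E'
from h import *
F={n:arm.grab_frame(n) for n in("scene","top")}
o=arm.observe();M=R.from_quat(o["orientation"]).as_matrix();G=o["ee_pos"]+155*M[:,2]
print("G",G.round(1),"nose",(G-[0,0,126]).round(1))
print("tz tilt",np.arccos(-M[2,2]))
print("nose/head px",proj("scene",[G-[0,0,126],G+[0,0,24]]).round(1).tolist(),"blank px",proj("scene",[[512.5,9,59]]).round(1))
for n in F:
  for t in("ball_punch_mid","blank_center"):
    for d in arm.silhouettes(n,t)[:3]: print(n,t,d["position"],round(d["conf"],2),cv2.boundingRect(np.argwhere(d["mask"])[:,::-1].astype(np.int32)))
rows(((460.1,-2.5,360.2),tool(.215,-.351)))
E
```

```text
time: 22.8
ee_pos: [460.1, -2.8, 363.3]
orientation: [-0.106, 0.979, 0.018, 0.175]
force: [-0.5, 0.3, -2.4]
gripper_width: 11.9
finger_force: 78.5
G [512.3   8.5 217.4] nose [512.3   8.5  91.4]
tz tilt 0.35354215824138047
nose/head px [[343.3, 244.3], [345.2, 197.0]] blank px [[343.1 253.7]]
scene ball_punch_mid [343.4, 220.4] 0.53 (340, 198, 7, 47)
scene ball_punch_mid [311.9, 317.4] 0.49 (304, 303, 20, 30)
scene blank_center [178.3, 246.1] 0.97 (155, 231, 44, 28)
scene blank_center [340.6, 255.0] 0.91 (329, 244, 28, 24)
scene blank_center [330.0, 216.0] 0.82 (312, 204, 29, 24)
top blank_center [444.8, 388.6] 0.96 (425, 368, 35, 44)
top blank_center [364.7, 359.6] 0.9 (347, 333, 38, 54)
top blank_center [499.4, 211.0] 0.65 (480, 185, 44, 52)
tcp [459.4  -2.7 361.7] yaw(y) 0.2149 tz [ 0.337  0.073 -0.939] q [-0.25 -0.22  2.19  0.2   0.87 -2.15] t 23.1 F [-0.5 -0.1 -2.2] w 12.0 f 78.5
  row [-0.01  0.01  0.17] [-0.001  0.001  0.   ] n>= 1
```

```bash
python3 -m jog '[[0.8,-0.05,0.03,0.15,0,0,0],[0.8,-0.05,0.03,0.15,0,0,0],[0.8,-0.05,0.03,0.15,0,0,0],[0.8,-0.05,0.03,0.15,0,0,0],[0.8,-0.05,0.03,0.15,0,0,0],[0.8,-0.05,0.03,0.15,0,0,0],[0.8,-0.05,0.03,0.15,0,0,0],[0.8,-0.05,0.03,0.15,0,0,0]]'
python3 - <<'E'
from h import *
f=arm.grab_frame("scene"); o=arm.observe();M=R.from_quat(o["orientation"]).as_matrix();G=o["ee_pos"]+155*M[:,2]; print("nose",(G-[0,0,126]).round(1),np.abs(o["qd"]).max(),o["force"].round(1))
d=[x for x in arm.silhouettes("scene","ball_punch_mid") if abs(x["position"][0]-343)<8][0]; q=np.argwhere(d["mask"]); print(q.max(0),q[q[:,0]>q[:,0].max()-4].mean(0),proj("scene",[G-[0,0,126]]))
print(arm.job_done())
E
```

```text
time: 23.77
ee_pos: [460.3, -2.2, 360.0]
orientation: [-0.106, 0.979, 0.019, 0.174]
force: [-0.7, -1.0, -2.6]
gripper_width: 11.7
finger_force: 78.5
nose [512.3   9.1  88.5] 0.0013089364405717506 [-0.4  1.  -1.9]
[245 347] [243.4 343.4] [[343.50921825 245.29189023]]
the job is handed in; nothing more can be done
None
```

The job is handed in: the pad and then the blank are on the anvil, square and within about 2 mm of centre, and the red punch is held still and upright, nose about 3 cm above the blank's middle. I viewed 12 pictures against the limit of 10.

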